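Stand the reference chart on its kickstand

TASK

The small bench reference chart is lying face down with its kickstand folded against its back. Swing the kickstand leg out all the way to its stop, then stand the chart upright on its bottom edge and the leg, leaning back on the leg with its printed face towards the front of the bench (the robot's side), and let go. Leave the flask, the beaker and the petri dish alone.

Things in the scene. Friction and masses are not known exactly. Their poses are not given: they have to be found in the camera images.
- chart_centre (a point): Centre of the chart: a white plastic board 120 mm tall, 110 mm wide, 10 mm thick, about 0.4 kg, a grey table grid on its face. Starts lying face down, top edge towards the robot, turned up to 0.45 rad. Axes: x from top to bottom edge (points down once it stands), y across its width, z out of its back. Bottom edge at x = +60 mm; back face at z = +5 mm, printed face at z = -5 mm.
- chart_bar (a point): Centre of the round grey grip bar beyond the middle of the chart's top edge: 16 mm diameter, 40 mm long across the chart (along y), flat ends, on a 16 mm wide neck, 14 mm clear of the board. At x = -82 mm, z = +5 mm from the chart's centre, axes as the chart's; lying, its axis is 10 mm above the bench. The bar turns freely in the neck: held by it, the chart hangs from it and swings.
- chart_hinge (a point): Centre of the leg's hinge pin on the chart's back, 35 mm above the chart's centre towards the top edge (x = -35 mm, z = +14 mm; 9 mm above the back face). The pin runs along y, between two cheeks 38 mm over all that rise 14 mm from the back.
- leg_foot (a point): Centre of the leg's free end, a black round rubber foot 14 mm in diameter, 30 mm long (along y) with flat ends, 88 mm from the hinge pin, on an aluminium strip 18 mm wide, 5 mm thick. Folded, it lies 7 mm inside the chart's bottom edge, its axis 9 mm above the chart's back (2 mm gap below) and 19 mm above the bench. Axes: x from hinge to foot, y as the chart's.
- chart_leg (a joint): Angle of the kickstand leg: 0 folded flat against the back, 0.66 rad fully out at its stop; it grows as the foot swings away from the chart's back. It starts between 0 and 0.1 and stays where it is left (slight friction, 0.04 N m).
- chart_bottom (a point): Middle of the chart's bottom edge (half-way through its thickness); axes as the chart's. This edge is the pivot when the chart is swung up. Standing fully on the open leg the chart leans back about 16 degrees from upright, so it turns about 106 degrees from lying.
- bench_front (a point): Fixed point at the bench's front edge, level with the bench top; its axes are the world's (x away from the robot, y to its left).
- flask_mid (a point): A 100 ml conical flask, 62 mm wide, 102 mm tall; this point is half-way up. z is up. A bystander to the right of the work.
- beaker_mid (a point): A 100 ml glass beaker, 56 mm wide, 70 mm tall; this point is half-way up. z is up. A bystander to the right of the work.
- dish_mid (a point): A closed petri dish, 92 mm wide, 15 mm tall; this point is at its centre. A bystander to the left of the work.

How it is judged (in metres and radians):
On the way:
1. the kickstand leg is swung out to its stop (value of joint chart_leg above 0.56 rad), for 0.2 s.
At the end, for the whole second after the job is handed in: The leg is open within 0.1 rad of its stop; the chart stands on the bench top on its bottom edge (edge middle under 12 mm high) and the leg's foot (foot axis under 14 mm high), leaning back 10 to 26 degrees from upright, its printed face towards the front of the bench within 0.8 rad (value of joint chart_leg above 0.56 rad and angle between chart_centre's own x axis and vertical between 2.69 and 2.97 rad and angle between chart_centre's own z axis and vertical above 1.74 rad and height (world z) of chart_bottom below 0.012 m and height (world z) of leg_foot below 0.014 m and z of bench_front in the frame of chart_centre below -0.02 m and angle between the y axis of chart_centre and the y axis of bench_front, either way round below 0.8 rad); the robot touches nothing.
It fails at once if the flask, the beaker or the dish is pushed more than 40 mm (distance of any of flask_mid, beaker_mid, dish_mid from where it was at the start of the episode above 0.04 m).
It fails at once if the flask or the beaker is tipped over (angle between any of flask_mid, beaker_mid's own z axis and vertical above 0.6 rad).
It also fails if it takes over 51 s, if anything falls off the work surface, if the arm or the gripper's body presses on something with over 40 N, if the wrist force passes 120 N, or if a joint passes its speed limit or range.

ROBOT

A 7-joint arm with a two-finger parallel gripper is mounted at the origin on a cart in front of the work surface, level with it; the furniture and walls round the work are solid. World frame = base frame: x ahead of the robot, y to its left, z up, the work surface at z = 0. Lengths are in mm, angles in rad, forces in N, time in s.
With the tool pointing down it reaches from about 400 to 875 mm from the base axis. Payload 4.4 kg.
Tool frame: the origin (TCP) lies at the very end of the fingers, on their centre line; the grasp point (between the pads) lies 19 mm behind it; z points along the fingers, y is the direction in which the jaws open and shut (so a half turn about z gives the same grasp; the last joint's range is limited). The gripper opens to 85 mm and grips with 20 to 120 N. Pads are 22 mm wide; open, the fingers measure 114 mm over their backs; the gripper's body (76 mm by 85 mm) begins 54 mm behind the grasp point. The pads swing forward as they close: fully open they stand 13 mm farther back than shut.
Start: joints at [-1.379, 0.628, 0.038, 1.517, -0.027, 0.996, -0.02], TCP at [165.694, 628.541, 199.913] pointing down, gripper open.
Joint ranges: [-3.06, 3.06], [-0.37, 2.12], [-1.25, 1.32], [0.18, 2.47], [-1.1, 4.24], [0.23, 1.98], [-2.94, 2.94]. Speed limits (rad/s): [2.57, 2.57, 3.14, 3.14, 3.14, 3.14, 3.14].

INTERFACE

Orientations are given as [roll, pitch, yaw] about the fixed x, y, z axes, in that order (R = Rz(yaw) Ry(pitch) Rx(roll)).
In Python, from cell import ctrl gives the robot as it stands.
- The arm moves only by the shell command python3 -m crank 'ROWS' [OPENING]. ROWS is JSON, a list that holds one entry, the list of rows, each a list of 6 numbers: the shift along the tool's x, y, z in units of 30 mm (1.0 is 30 mm), then the turn, a rotation vector about the tool's x, y, z in units of 6 degrees (1.0 is 6 degrees). In form: [[[tx, ty, tz, rx, ry, rz], ...]]. A call has 1 to 12 rows; each row shifts and turns the pose as measured when the row begins, along the tool's axes as they then stand; what a row does not reach is not made up. A row lasts 1/12 s, in which the tool goes at most 41.7 mm and 7.16 degrees, less where a joint would pass 70% of its speed; a pose out of reach is approached as far as the arm can. A call is refused whole if a number of a shift passes 1 or a number of a turn 1, either way. A call with a gripper value outside its range is refused whole. OPENING is the gripper command: -1 is fully open, 1 is shut, values between are in proportion, set as the call begins (- or left out, the last holds). The fingers move at their own pace and stop on an object; the grip force is fixed at half the most. Time passes only in rows, so rows that do not move let the fingers close. It gives the time, the measured TCP pose, the force and the opening at its end, in the units of the state.
- ctrl.read_state(): the state, without advancing time (a new reading comes with each control period).
- ctrl.get_image(name): name is "scene" or "top" or "wrist"; returns a dict with "color" (384x512x3 uint8, red, green, blue), "depth" (384x512 float32, mm along the optical axis (not along the pixel's ray), 0 where there is no reading), "camera_matrix" (3x3 intrinsics, pixels), "R" (3x3) and "t" (3): a world point X has camera coordinates R X + t. Camera axes: x right, y down, z forward; pixel columns grow to the right and rows downward; lengths in mm; the calibration is good to about 2 mm. A picture is of the moment at which its call begins.
- ctrl.finish_job(): hands the job in, once; it reports no verdict.
Trained networks look in a picture, given as the dict that the camera call returned (one of the last four; its "shot" number tells which), for a name from the list of things; names that differ only in an ending like _2 or _b are one class to them, and where a whole thing is asked for, a point or a joint stands for the part that bears it (a point fixed in the world has none). Each returns a list of dicts, best first, with "conf" (0 to 1); they miss things now and then, are a little off and sometimes report something else, mostly with a low value. They report only what shows in the picture. A call takes as long as a camera call.
- ctrl.search_frame(query, picture): "extent" ([centre column, centre row, width, height] in pixels, round what is visible of it).
The state is a dict: "clock": time; "qpos": joint angles; "qd": joint speeds; "tau": joint torques, N m; "eef_pos": TCP position; "tool_rot": TCP orientation; "force": force on the tool from outside, world axes, zero at the start; "torque": the same for the moment, N m; "width": finger opening in mm.
Only numpy, scipy, OpenCV 4.12 (cv2) and the standard library are available. Lean on these libraries where they do the work, as an engineer would, in place of code of your own. Each camera call takes 0.05 s, during which the arm holds its last target. There are 200 camera calls.

## Working session

There is one attempt and no reset: what is moved stays moved. The work goes in short steps, Python scripts to look and compute and a shell command to move; the robot and the scene stay as the last step left them, time stands still between calls to the robot, and variables do not carry over. Pictures are saved under pics/ and viewed, about 8 in all and at most 12, crops included, and the job is handed in when it is done.

```bash
ls; mkdir -p pics; cat > h.py <<'E'
import numpy as np, cv2
from cell import ctrl
from scipy.spatial.transform import Rotation as Ro
def shot(n,f=None):
    p=ctrl.get_image(n)
    if f: cv2.imwrite('pics/'+f,p['color'][:,:,::-1])
    return p
def world(p,u,v,d=None):
    K=p['camera_matrix'];d=p['depth'][int(round(v)),int(round(u))] if d is None else d
    c=np.linalg.inv(K)@[u,v,1]*d
    return p['R'].T@(c-p['t'])
def atz(p,u,v,z):
    K=p['camera_matrix'];r=p['R'].T@np.linalg.inv(K)@[u,v,1];o=-p['R'].T@p['t']
    return o+r*(z-o[2])/r[2]
def proj(p,X):
    c=p['camera_matrix']@(p['R']@np.array(X)+p['t']);return c[:2]/c[2]
def rel(pos,R):
    "tool-frame shift (30mm) and rotvec (6deg) from current pose to target"
    s=ctrl.read_state();R0=Ro.from_euler('xyz',s['tool_rot'])
    t=R0.inv().apply(np.array(pos)-s['eef_pos'])/30
    w=(R0.inv()*R).as_rotvec(degrees=True)/6
    return np.round(t,2),np.round(w,2)
E
python3 - <<'E'
from h import *
s=ctrl.read_state();print(s)
for n in('top','scene'):
    p=shot(n,n+'0.png')
    print(n,p['R'].round(3).tolist(),p['t'].round(0),p['camera_matrix'].round(0).tolist())
    for q in('chart_centre','chart_bar','chart_hinge','leg_foot','flask_mid','beaker_mid','dish_mid'):
        for r in ctrl.search_frame(q,p)[:2]:
            u,v=r['extent'][:2];print(q,np.round(r['extent']),round(r['conf'],2),world(p,u,v).round(0))
a=cv2.imread('pics/top0.png');b=cv2.imread('pics/scene0.png')
E
```

```text
pics
{'clock': 0.0, 'qpos': array([-1.37879251,  0.62934156,  0.03846672,  1.51839984, -0.02700647,
        0.99628093, -0.01999447]), 'qd': array([-4.57487126e-04, -2.19442808e-04, -8.86684929e-04, -4.63539624e-04,
        2.23280414e-04,  6.65653601e-04,  2.54134895e-05]), 'tau': array([ 8.53308916e-05, -5.63393641e+01,  1.22604299e+00, -1.93444222e+01,
        1.08289858e-02,  1.06472033e-02, -1.72062335e-05]), 'eef_pos': array([165.5308783 , 627.84940172, 198.98237079]), 'tool_rot': array([-3.13968200e+00,  3.47268217e-05,  2.88377012e+00]), 'force': array([ 0.62423498, -1.00273152, -0.6446817 ]), 'torque': array([ 0.02201842,  0.00898976, -0.03930924]), 'width': 85.90358501850524}
top [[0.024, -1.0, -0.009], [-0.988, -0.022, -0.154], [0.153, 0.013, -0.988]] [-102.  502.  884.] [[375.0, 0.0, 252.0], [0.0, 375.0, 187.0], [0.0, 0.0, 1.0]]
chart_centre [267. 171.  59.  64.] 0.95 [ 547. -127.   23.]
chart_bar [269. 172.  53.  58.] 0.76 [ 545. -133.   22.]
chart_hinge [266. 174.  59.  60.] 0.98 [ 543. -126.   11.]
leg_foot [266. 163.  23.  38.] 0.67 [ 569. -124.   23.]
flask_mid [358.
[... 179 characters left out ...]
8.  36.] 0.87 [429. 162.  14.]
dish_mid [267. 171.  55.  60.] 0.33 [ 549. -127.   23.]
scene [[0.476, -0.879, -0.0], [-0.619, -0.335, -0.71], [0.625, 0.339, -0.704]] [-347.  324. 1020.] [[479.0, 0.0, 254.0], [0.0, 479.0, 196.0], [0.0, 0.0, 1.0]]
chart_centre [264. 205.  43.  41.] 0.83 [ 533. -136.   22.]
chart_bar [265. 206.  43.  45.] 0.6 [ 532. -138.   23.]
chart_hinge [265. 205.  44.  46.] 0.83 [ 538. -137.   21.]
leg_foot [266. 196.  10.  25.] 0.63 [ 565. -126.   26.]
leg_foot [267. 206.  41.  42.] 0.23 [ 536. -144.   21.]
flask_mid [356. 193.  23.  36.] 0.67 [ 656. -347.   62.]
beaker_mid [355. 224.  25.  32.] 0.95 [ 553. -382.   58.]
dish_mid [150. 198.  38.  26.] 0.69 [414. 158.  15.]
```

```bash
python3 - <<'E'
import cv2,numpy as np
a=cv2.imread('pics/top0.png')[125:225,220:315];b=cv2.imread('pics/scene0.png')[160:250,220:310]
cv2.imwrite('pics/c0.png',np.hstack([cv2.resize(a,(400,421),interpolation=cv2.INTER_CUBIC),cv2.resize(b,(400,421),interpolation=cv2.INTER_CUBIC)]))
E
```

```text
(no output)
```

View pics/c0.png

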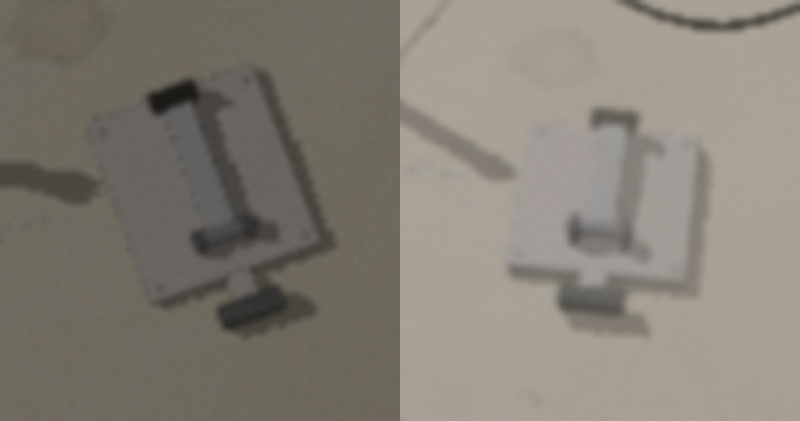

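```bash
python3 - <<'E'
from h import *
p=shot('top')
f=lambda u,v:(u/4.21+220-.4,v/4.21+125-.4)
foot=atz(p,*f(172,97),22);bar=atz(p,*f(253,307),14);hin=atz(p,*f(225,235),22)
cs=[atz(p,*f(*c),10) for c in((92,125),(260,72),(322,238),(155,303))]
print(foot,bar,hin);print(np.array(cs).round(1))
c=np.mean(cs,axis=0);bot=(cs[0]+cs[1])/2;top=(cs[2]+cs[3])/2
print(c,np.linalg.norm(bot-top),np.linalg.norm(cs[0]-cs[1]))
yaw=[np.arctan2(*(v[1::-1])) for v in(bot-top,foot-bar,(cs[1]-cs[0])@np.array([[0,1,0],[-1,0,0],[0,0,1]]))]
print(yaw)
E
```

```text
[ 608.26309077 -109.63809359   22.        ] [ 482.66513454 -160.6309276    14.        ] [ 524.44532949 -142.92583328   22.        ]
[[ 592.8  -61.3   10. ]
 [ 628.4 -163.3   10. ]
 [ 526.  -201.9   10. ]
 [ 484.2 -102.2   10. ]]
[ 557.86149703 -132.16506459   10.        ] 112.6880543038797 108.02252190020708
[np.float64(0.3602309363891046), np.float64(0.3856685016062129), np.float64(0.33543149206353756)]
```

```bash
python3 - <<'E'
from h import *
print(rel([608,-110,130],Ro.from_euler('xyz',[np.pi,0,.37])))
E
```

```text
(array([-20.53, -20.05,   2.33]), array([-0., -0., 24.]))
```

```bash
R='' ; python3 -m crank '[[[-0.9,-0.88,0.1,0,0,0],[-0.9,-0.88,0.1,0,0,0],[-0.9,-0.88,0.1,0,0,0],[-0.9,-0.88,0.1,0,0,0],[-0.9,-0.88,0.1,0,0,0],[-0.9,-0.88,0.1,0,0,0],[-0.9,-0.88,0.1,0,0,0],[-0.9,-0.88,0.1,0,0,0],[-0.9,-0.88,0.1,0,0,0],[-0.9,-0.88,0.1,0,0,0],[-0.9,-0.88,0.1,0,0,0],[-0.9,-0.88,0.1,0,0,0]]]' -1
python3 -m crank '[[[-0.9,-0.88,0.1,0,0,0],[-0.9,-0.88,0.1,0,0,0],[-0.9,-0.88,0.1,0,0,0],[-0.9,-0.88,0.1,0,0,0],[-0.9,-0.88,0.1,0,0,0],[-0.9,-0.88,0.1,0,0,0],[-0.9,-0.88,0.1,0,0,0],[-0.9,-0.88,0.1,0,0,0],[-0.9,-0.88,0.1,0,0,0],[-0.9,-0.88,0.1,0,0,0],[0,0,0,0,0,1],[0,0,0,0,0,1]]]'
python3 -m crank '[[[0,0,0,0,0,1],[0,0,0,0,0,1],[0,0,0,0,0,1],[0,0,0,0,0,1],[0,0,0,0,0,1],[0,0,0,0,0,1],[0,0,0,0,0,1],[0,0,0,0,0,1],[0,0,0,0,0,1],[0,0,0,0,0,1],[0,0,0,0,0,1],[0,0,0,0,0,1]]]'
python3 -m crank '[[[0,0,0,0,0,1],[0,0,0,0,0,1],[0,0,0,0,0,1],[0,0,0,0,0,1],[0,0,0,0,0,1],[0,0,0,0,0,1],[0,0,0,0,0,1],[0,0,0,0,0,1],[0,0,0,0,0,1],[0,0,0,0,0,1],[0,0,0,0,0,0]]]'
python3 - <<'E'
from h import *
print(ctrl.read_state()['qpos'])
print(rel([608,-110,130],Ro.from_euler('xyz',[np.pi,0,.37])))
E
```

```text
clock: 1.85
eef_pos: [403.0, 237.5, 160.1]
tool_rot: [3.127, -0.003, 2.904]
force: [0.6, -0.1, -0.1]
width: 85.1
clock: 2.85
eef_pos: [581.8, -87.5, 111.4]
tool_rot: [-3.141, -0.066, 2.711]
force: [-0.3, 0.8, 0.3]
width: 85.3
clock: 3.85
eef_pos: [584.4, -91.6, 111.6]
tool_rot: [-3.081, -0.015, 1.383]
force: [0.5, -0.9, -0.1]
width: 85.3
clock: 4.77
eef_pos: [586.9, -88.7, 112.1]
tool_rot: [-3.1, 0.043, 0.286]
force: [-0.2, 0.1, 0.1]
width: 85.5
[-0.30874179  0.8042386   0.74197536  1.71640342 -0.65698104  0.9527369
 -0.57499277]
(array([ 0.45,  0.85, -0.65]), array([-0.42,  0.39, -0.81]))
```

```bash
python3 -m crank '[[[0.45,0.85,-0.65,-0.42,0.39,-0.81],[0,0,0,0,0,0],[0,0,0,0,0,0]]]'
python3 - <<'E'
from h import *
p=shot('wrist','w1.png')
print(p['camera_matrix'].round(),p['R'].round(3),p['t'])
for q in('leg_foot','chart_bar'):
    for r in ctrl.search_frame(q,p)[:2]:
        u,v=r['extent'][:2];print(q,np.round(r['extent']),round(r['conf'],2),world(p,u,v).round(1))
print(rel([608,-110,130],Ro.from_euler('xyz',[np.pi,0,.37])))
E
```

```text
clock: 5.02
eef_pos: [608.5, -108.8, 129.4]
tool_rot: [3.141, 0.001, 0.383]
force: [-0.3, 2.0, 0.2]
width: 85.9
[[291.   0. 256.]
 [  0. 291. 190.]
 [  0.   0.   1.]] [[ 0.373 -0.928 -0.   ]
 [-0.896 -0.36   0.261]
 [-0.242 -0.097 -0.965]] [-326.02317631  490.00099365  446.5053226 ]
leg_foot [258. 220.  34.  90.] 0.93 [ 569.7 -124.9   22.2]
chart_bar [254. 237. 105. 127.] 0.96 [ 550.6 -127.8   22.3]
(array([-0.02,  0.  , -0.02]), array([0.02, 0.01, 0.1 ]))
```

View pics/w1.png

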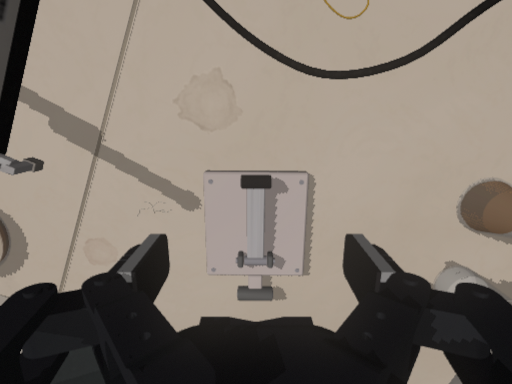

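```bash
python3 - <<'E'
from h import *
p=shot('wrist')
foot=atz(p,256,182,24);bar=atz(p,255,294,12);h1=atz(p,241,260,24);h2=atz(p,269.5,260,24)
print(foot,bar,(h1+h2)/2,world(p,256,182),world(p,255,294))
d=foot-bar;print(np.linalg.norm(d[:2]),np.arctan2(d[1],d[0]))
for a in((206,171),(307,171),(303,276),(207,276)):print(atz(p,*a,10))
for P in([608,-110,22],[482,-160,12]):print(proj(p,P))
E
```

```text
[ 606.28843442 -108.88297811   24.        ] [ 480.60764984 -157.91140704   12.        ] [ 526.90187268 -139.7593658    24.        ] [ 606.96930064 -108.60458911   27.05222904] [ 483.61012089 -156.72145248   16.65306841]
134.90532404176383 0.3719453195002767
[594.93400275 -58.27906029  10.        ]
[ 633.31024195 -154.40628447   10.        ]
[ 521.18824301 -200.2990034    10.        ]
[480.89817197 -99.24628621  10.        ]
[257.68329482 180.37398127]
[257.14320116 293.60411503]
```

```bash
python3 -m crank '[[[-0.07,0,0.8,0,0,0.1],[0,0,0.8,0,0,0],[0,0,0.8,0,0,0],[0,0,0.8,0,0,0],[0,0,0,0,0,0],[0,0,0,0,0,0]]]' -0.2
python3 - <<'E'
from h import *
print(rel([606.3,-108.9,13],Ro.from_euler('xyz',[np.pi,0,.372])))
E
```

```text
clock: 5.72
eef_pos: [606.4, -108.4, 29.7]
tool_rot: [-3.141, 0.001, 0.372]
force: [0.3, -0.1, 0.5]
width: 51.2
(array([-0.01,  0.02,  0.56]), array([-0.01,  0.  ,  0.  ]))
```

```bash
python3 -m crank '[[[0,0.02,0.28,0,0,0],[0,0,0.26,0,0,0],[0,0,0,0,0,0]]]'
python3 -m crank '[[[0,0,0,0,0,0],[0,0,0,0,0,0],[0,0,0,0,0,0],[0,0,0,0,0,0],[0,0,0,0,0,0],[0,0,0,0,0,0]]]' 1
```

```text
clock: 5.97
eef_pos: [607.9, -109.0, 14.6]
tool_rot: [3.141, -0.002, 0.373]
force: [0.3, -0.6, -0.7]
width: 51.4
clock: 6.47
eef_pos: [610.2, -109.7, 17.7]
tool_rot: [3.138, -0.006, 0.373]
force: [-0.2, -0.2, -0.2]
width: 0.1
```

```bash
python3 - <<'E'
from h import *
p=shot('wrist','w2.png');t=shot('top','t2.png');s=shot('scene','s2.png')
a=t['color'][125:225,220:320,::-1];b=s['color'][150:250,220:320,::-1]
cv2.imwrite('pics/c2.png',np.hstack([cv2.resize(x,(400,400),interpolation=2) for x in(a,b)]))
E
```

```text
(no output)
```

View pics/w2.png

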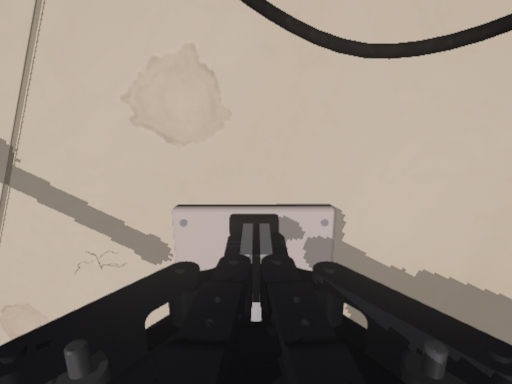

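View pics/c2.png

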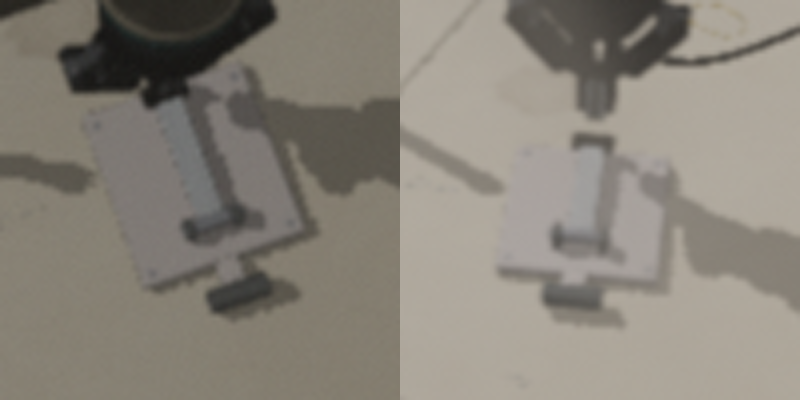

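```bash
python3 - <<'E'
from h import *
s=ctrl.read_state();print(s['eef_pos'],s['force'],s['width'])
p=shot('scene');t=shot('top');w=shot('wrist')
for n,q in(('s',p),('t',t),('w',w)):print(n,proj(q,s['eef_pos']),proj(q,[606.3,-108.9,19]))
x=world(p,268,174);print('finger depth pt',x, world(p,267,184),world(p,269,178))
print(world(w,244,232),world(w,267,232),world(w,238,219),world(w,244,260))
for d in (p,): print(d['depth'][165:192:2,268])
E
```

```text
[ 610.00268909 -109.62969343   17.46714306] [-0.03905424  0.40567447 -0.75182396] 0.16727241450569924
s [268.35686285 186.12448603] [267.53623168 186.44060244]
t [260.44247294 147.43493133] [260.13407561 148.68547636]
w [258.8418223  218.07672016] [255.6477938  223.67280911]
finger depth pt [ 596.90427774 -113.91330672   75.77834499] [ 605.98405147 -107.17261924   27.92702297] [ 598.34737307 -116.58925701   61.03592686]
[617.02227105 -98.7578599   64.59462931] [ 620.88086688 -108.8218866    64.45047774] [607.84559561 -96.86277142  26.18440184] [617.9173472  -99.51632623  92.54380403]
[1292.7633 1287.1539 1296.461     0.     1300.3583 1311.6864 1309.322
 1319.3712 1393.616  1384.2328 1341.1655 1342.6548 1331.5549 1327.2235]
```

```bash
python3 - <<'E'
from h import *
R1=np.array([[.373,-.928,0],[-.896,-.36,.261],[-.242,-.097,-.965]]);t1=np.array([-326.02,490.0,446.505])
def cam(R,t,e,rot): return Ro.from_euler('xyz',rot).inv().apply(-R.T@t-e)
print(cam(R1,t1,np.array([608.5,-108.8,129.4]),[3.141,.001,.383]))
s=ctrl.read_state();w=shot('wrist');p=shot('scene')
print(cam(w['R'],w['t'],s['eef_pos'],s['tool_rot']),-w['R'].T@w['t'])
for c in(246,266):
  print([(r,world(w,c,r).round(0).tolist()) for r in range(212,250,4)])
d=p['depth'][172:192,262:276];print(d.round(0).astype(int))
E
```

```text
[  65.36747519   -1.48342136 -173.65368894]
[  65.378618     -1.72279338 -173.88632239] [669.0246001  -84.0213804  191.50098692]
[(212, [608.0, -101.0, 9.0]), (216, [611.0, -101.0, 25.0]), (220, [609.0, -102.0, 26.0]), (224, [617.0, -99.0, 55.0]), (228, [617.0, -99.0, 60.0]), (232, [617.0, -100.0, 65.0]), (236, [618.0, -100.0, 70.0]), (240, [617.0, -100.0, 73.0]), (244, [617.0, -100.0, 78.0]), (248, [618.0, -100.0, 83.0])]
[(212, [613.0, -114.0, 9.0]), (216, [615.0, -112.0, 24.0]), (220, [614.0, -113.0, 27.0]), (224, [621.0, -109.0, 55.0]), (228, [621.0, -108.0, 60.0]), (232, [621.0, -108.0, 65.0]), (236, [621.0, -108.0, 69.0]), (240, [621.0, -108.0, 74.0]), (244, [620.0, -108.0, 77.0]), (248, [620.0, -108.0, 81.0])]
[[1415 1422 1309 1305 1304 1296 1297 1298 1299 1298 1304 1300 1312 1421]
 [1416 1418 1306 1310 1303 1301 1300 1299 1298 1298 1306 1307 1319 1414]
 [1412 1410 1313 1307 1312 1304 1300 1307 1304 1301 1308 1308 1317 1412]
 [1407 1402 1314 1309 1314 1302 1313 1311 1302 1304 1308 1309 1411 1408]
 [1404 1412 1309 1319 1313 1305 1309 1311 1307 1312 1307 1311 1408 1406]
 [1400 1
[... 387 characters left out ...]
4 1388 1389 1394 1392 1390 1391 1389 1385]
 [1384 1385 1343 1345 1346 1343 1384 1382 1385 1390 1387 1390 1387 1388]
 [1384 1338 1349 1338 1341 1337 1344 1343 1341 1344 1339 1339 1382 1384]
 [1382 1336 1338 1339 1342 1340 1342 1337 1339 1338 1338 1335 1383 1380]
 [1381 1340 1343 1338 1337 1339 1339 1341 1336 1339 1341 1336 1378 1379]
 [1358 1341 1348 1337 1333 1341 1339 1334 1335 1344 1338 1338 1375 1373]
 [1354 1357 1356 1338 1340 1335 1338 1338 1337 1337 1345 1344 1357 1360]
 [1352 1350 1353 1333 1332 1333 1335 1331 1333 1337 1352 1361 1352 1354]
 [1354 1350 1350 1326 1330 1327 1332 1326 1332 1350 1352 1353 1355 1348]
 [1345 1353 1355 1327 1327 1326 1325 1325 1329 1348 1352 1347 1345 1346]]
```

```bash
python3 -m crank '[[[0,0,0,0,0,0],[0,0,0,0,0,0],[0,0,0,0,0,0],[-0.1,0,0.4,0,0,0],[0,0,0.4,0,0,0],[0,0,0,0,0,0]]]' -0.2
python3 - <<'E'
from h import *
w=shot('wrist','w3.png')
print(rel([606.3,-108.9,-22],Ro.from_euler('xyz',[np.pi,0,.372])))
for r in range(200,260,6): print(r,[ (c,world(w,c,r).round(0).tolist()) for c in(190,200,210,300,310,320)])
E
```

```text
clock: 7.37
eef_pos: [607.3, -110.7, -8.7]
tool_rot: [3.138, -0.006, 0.374]
force: [-0.4, 0.5, -0.0]
width: 51.0
(array([-0.01, -0.08,  0.47]), array([ 0.03, -0.06,  0.01]))
200 [(190, [606.0, -67.0, -1.0]), (200, [608.0, -73.0, -2.0]), (210, [610.0, -78.0, -1.0]), (300, [630.0, -128.0, -0.0]), (310, [632.0, -134.0, 0.0]), (320, [634.0, -139.0, -0.0])]
206 [(190, [602.0, -68.0, -1.0]), (200, [605.0, -74.0, -0.0]), (210, [607.0, -80.0, -0.0]), (300, [626.0, -130.0, -1.0]), (310, [628.0, -135.0, -1.0]), (320, [630.0, -141.0, -1.0])]
212 [(190, [599.0, -70.0, 1.0]), (200, [601.0, -75.0, 1.0]), (210, [604.0, -81.0, 1.0]), (300, [623.0, -131.0, 2.0]), (310, [625.0, -136.0, 1.0]), (320, [628.0, -142.0, 2.0])]
218 [(190, [599.0, -72.0, 9.0]), (200, [601.0, -77.0, 8.0]), (210, [603.0, -82.0, 8.0]), (300, [622.0, -130.0, 9.0]), (310, [624.0, -136.0, 8.0]), (320, [626.0, -141.0, 9.0])]
224 [(190, [596.0, -73.0, 10.0]), (200, [598.0, -78.0, 9.0]), (210, [600.0, -83.0, 8.0]), (300, [619.0, -131.0, 10.0]), (310, [621.0, -137.0, 9.0]), (320, [623.0, -142.0, 10.0])]
230 [(190, [605.0, -76.0, 37.0])
[... 174 characters left out ...]
 44.0]), (200, [606.0, -81.0, 41.0]), (210, [593.0, -86.0, 10.0]), (300, [612.0, -134.0, 10.0]), (310, [624.0, -129.0, 40.0]), (320, [627.0, -132.0, 43.0])]
242 [(190, [606.0, -78.0, 49.0]), (200, [604.0, -82.0, 42.0]), (210, [590.0, -87.0, 10.0]), (300, [609.0, -136.0, 10.0]), (310, [621.0, -130.0, 40.0]), (320, [626.0, -131.0, 49.0])]
248 [(190, [606.0, -80.0, 54.0]), (200, [601.0, -83.0, 43.0]), (210, [586.0, -88.0, 9.0]), (300, [605.0, -137.0, 10.0]), (310, [618.0, -132.0, 40.0]), (320, [626.0, -129.0, 56.0])]
254 [(190, [607.0, -81.0, 61.0]), (200, [599.0, -84.0, 43.0]), (210, [583.0, -90.0, 10.0]), (300, [601.0, -139.0, 9.0]), (310, [616.0, -132.0, 41.0]), (320, [626.0, -128.0, 61.0])]
```

View pics/w3.png

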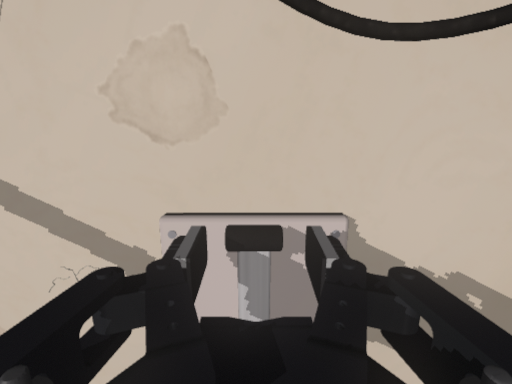

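```bash
python3 -m crank '[[[0,-0.06,0.28,0,0,0],[0,0,0.26,0,0,0],[0,0,0,0,0,0]]]' -0.2
python3 -m crank '[[[0,0,0,0,0,0],[0,0,0,0,0,0],[0,0,0,0,0,0],[0,0,0,0,0,0],[0,0,0,0,0,0]]]' 1
```

```text
clock: 7.67
eef_pos: [607.5, -109.7, -24.5]
tool_rot: [3.138, -0.008, 0.373]
force: [-1.8, -0.3, 11.6]
width: 51.2
clock: 8.08
eef_pos: [609.1, -108.7, -21.4]
tool_rot: [3.14, -0.013, 0.373]
force: [-0.6, 0.4, 4.6]
width: 28.3
```

```bash
python3 -m crank '[[[0.066,0,-0.155,0,0.5,0],[0.066,0,-0.155,0,0.5,0],[0.066,0,-0.155,0,0.5,0],[0.066,0,-0.155,0,0.5,0],[0.066,0,-0.155,0,0.5,0],[0.066,0,-0.155,0,0.5,0],[0,0,0,0,0,0]]]'
python3 - <<'E'
from h import *
w=shot('wrist','w4.png');t=shot('top');s=shot('scene')
a=t['color'][125:225,220:320,::-1];b=s['color'][150:250,220:320,::-1]
cv2.imwrite('pics/c4.png',np.hstack([cv2.resize(x,(400,400),interpolation=2) for x in(a,b)]))
E
```

```text
clock: 8.67
eef_pos: [620.9, -106.5, 12.0]
tool_rot: [-3.134, -0.319, 0.382]
force: [0.2, -2.2, -2.0]
width: 28.1
```

View pics/c4.png

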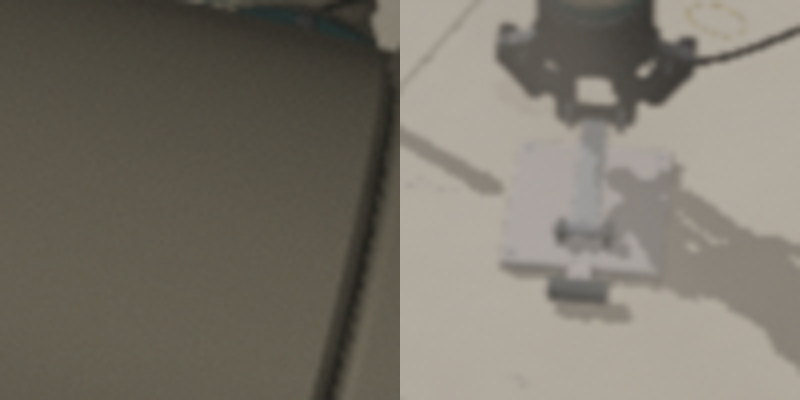

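```bash
python3 -m crank '[[[0.066,0,-0.155,0,0.5,0],[0.066,0,-0.155,0,0.5,0],[0.066,0,-0.155,0,0.5,0],[0.066,0,-0.155,0,0.5,0],[0.066,0,-0.155,0,0.5,0],[0.066,0,-0.155,0,0.5,0],[0,0,0,0,0,0]]]'
python3 -m crank '[[[0.066,0,-0.155,0,0.5,0],[0,0,0,0,0,0],[0,0,0,0,0,0]]]'
python3 - <<'E'
from h import *
w=shot('wrist','w5.png');s=shot('scene')
a=w['color'][:,:,::-1];b=s['color'][150:250,220:320,::-1]
for r in(250,270,290):
  for c in (200,300): pass
cv2.imwrite('pics/c5.png',np.hstack([cv2.resize(a,(400,300)),cv2.resize(b,(300,300),interpolation=2)]))
E
```

```text
clock: 9.4
eef_pos: [649.7, -120.3, 71.6]
tool_rot: [-3.042, -0.543, 0.383]
force: [-0.4, -0.7, -4.0]
width: 28.6
clock: 9.65
eef_pos: [651.3, -122.2, 77.0]
tool_rot: [-3.02, -0.577, 0.376]
force: [0.3, 1.7, -4.1]
width: 28.2
```

View pics/c5.png

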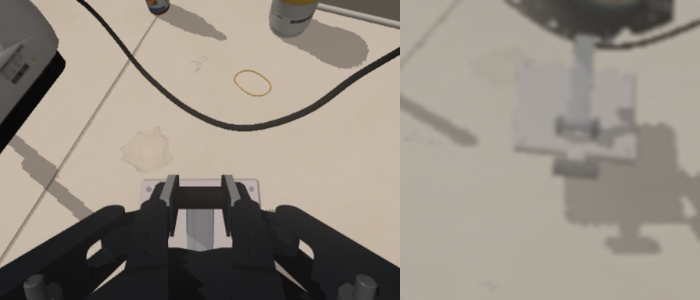

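```bash
python3 - <<'E'
from h import *
w=shot('wrist');s=shot('scene')
for c,r in((187,240),(192,250),(323,240),(210,235),(320,250)):print(world(w,c,r).round(0))
for c,r in((400,60),(400,175)):
    u,v=220+(c-400)/3,150+r/3
print('board scene',[world(s,220+a/3,150+b/3).round(0).tolist() for a,b in((125,75),(125,140),(220,85),(220,145),(150,100),(210,110))])
st=ctrl.read_state();R0=Ro.from_euler('xyz',st['tool_rot']);print(st['eef_pos'],st['force'],st['qpos'])
print('down',R0.inv().apply([0,0,-1]))
print(rel(st['eef_pos'],Ro.from_euler('xyz',[np.pi,-.6,.372])))
E
```

```text
[620. -79.  55.]
[615. -86.  55.]
[ 661. -166.   45.]
[ 627. -112.  118.]
[ 654. -167.   44.]
board scene [[608.0, -89.0, 53.0], [527.0, -131.0, 58.0], [645.0, -169.0, 45.0], [569.0, -204.0, 50.0], [595.0, -122.0, 46.0], [609.0, -176.0, 46.0]]
[ 651.78813384 -122.53364257   77.85193541] [ 0.44137533 -0.1272384  -3.33448143] [ 0.68593226  0.78241318 -0.41470035  1.97322041 -1.09875546  0.23253807
  0.32824253]
down [-0.54644545  0.0992182   0.83159673]
(array([0., 0., 0.]), array([-1.17,  0.21,  0.04]))
```

```bash
python3 -m crank '[[[-0.2,0.04,0.3,-0.5,0,0],[-0.2,0.02,0.3,-0.5,0,0],[0,0,0,0,0,0]]]'
python3 - <<'E'
from h import *
st=ctrl.read_state();print(st['force'],st['qpos'])
s=shot('scene')
for q in('chart_centre','leg_foot'): print([(np.round(r['extent']),r['conf']) for r in ctrl.search_frame(q,s)[:1]])
w=shot('wrist');
for c,r in((187,240),(323,240),(192,250),(320,250)):print(world(w,c,r).round(0))
R0=Ro.from_euler('xyz',st['tool_rot']);print('down',R0.inv().apply([0,0,-1]))
E
```

```text
clock: 10.1
eef_pos: [664.8, -136.6, 75.8]
tool_rot: [-3.085, -0.536, 0.384]
force: [1.5, 0.4, -4.5]
width: 28.5
[ 1.53488525  0.35221995 -4.53995103] [ 0.57882473  0.75861115 -0.29830607  1.9467278  -1.09972156  0.23279642
  0.2762879 ]
[(array([283., 182.,  41.,  50.]), 0.93)]
[(array([290., 173.,  13.,  35.]), 0.72)]
[632. -93.  50.]
[ 671. -182.   44.]
[ 627. -100.   50.]
[ 663. -183.   45.]
down [-0.51091707  0.04882845  0.85824212]
```

```bash
python3 -m crank '[[[-0.07,0,0,-0.1,-0.5,0],[-0.07,0,0,-0.1,-0.5,0],[-0.07,0,0,-0.1,-0.5,0],[-0.07,0,0,-0.1,-0.5,0],[-0.07,0,0,0,-0.5,0],[0,0,0,0,0,0]]]'
python3 - <<'E'
from h import *
st=ctrl.read_state();print(st['force'],st['qpos'])
w=shot('wrist');
for c,r in((187,240),(323,240),(192,250),(320,250)):print(world(w,c,r).round(0))
R0=Ro.from_euler('xyz',st['tool_rot']);print('down',R0.inv().apply([0,0,-1]))
E
```

```text
clock: 10.8
eef_pos: [645.8, -145.4, 66.8]
tool_rot: [-3.113, -0.258, 0.373]
force: [1.8, 0.8, -4.5]
width: 28.3
[ 1.82747188  0.8413713  -4.52406273] [ 0.1134357   0.75338589  0.27028355  1.81365812 -0.77706976  0.53414305
 -0.23197589]
[ 610. -104.   45.]
[ 646. -194.   43.]
[ 605. -110.   46.]
[ 639. -195.   44.]
down [-0.25562141  0.02718201  0.96639476]
```

```bash
python3 -m crank '[[[-0.085,0.01,0.33,0,0,0],[-0.085,0.01,0.33,0,0,0],[-0.07,0.01,0.25,0,0,0],[0,0,0,0,0,0]]]'
python3 - <<'E'
from h import *
st=ctrl.read_state();print(st['force'])
w=shot('wrist');
for c,r in((187,240),(323,240),(192,250),(320,250)):print(world(w,c,r).round(0))
E
```

```text
clock: 11.18
eef_pos: [641.8, -146.7, 33.7]
tool_rot: [-3.107, -0.261, 0.367]
force: [0.6, 0.5, -3.6]
width: 28.3
[ 0.58710549  0.54553928 -3.64043433]
[ 607. -106.   16.]
[ 642. -195.   11.]
[ 602. -112.   18.]
[ 635. -195.   15.]
```

```bash
python3 -m crank '[[[0.07,0,0.08,0,0.5,0],[0.07,0,0.08,0,0.5,0],[0.07,0,0.08,0,0.5,0],[0,0,0,0,0,0]]]'
python3 -m crank '[[[0,0,0,0,0,0],[0,0,0,0,0,0],[0,0,0,0,0,0],[0,0,0,0,0,0],[0,0,-0.4,0,0,0],[0,0,-0.8,0,0,0],[0,0,-0.9,0,0,0],[0,0,-0.9,0,0,0],[0,0,-0.9,0,-0.8,0],[0,0,-0.9,0,-0.8,0],[0,0,0,0,-0.8,0],[0,0,0,0,0,0]]]' 0
python3 - <<'E'
from h import *
st=ctrl.read_state();print(st['qpos'])
w=shot('wrist','w6.png')
for q in('chart_bar','leg_foot','chart_centre'): print(q,[(np.round(r['extent']),r['conf']) for r in ctrl.search_frame(q,w)[:1]])
E
```

```text
clock: 11.57
eef_pos: [648.2, -144.2, 29.3]
tool_rot: [-3.101, -0.424, 0.358]
force: [-0.9, 0.0, -2.8]
width: 28.4
clock: 12.57
eef_pos: [601.3, -175.1, 171.4]
tool_rot: [-3.126, -0.17, 0.363]
force: [2.2, 1.6, -0.6]
width: 42.7
[ 0.02227336  0.60673337  0.45574331  1.76422074 -0.55616113  0.78132421
 -0.42337395]
chart_bar [(array([249., 210.,  90., 124.]), 0.7)]
leg_foot [(array([248., 198.,  31.,  76.]), 0.74)]
chart_centre [(array([249., 212.,  96., 125.]), 0.8)]
```

View pics/w6.png

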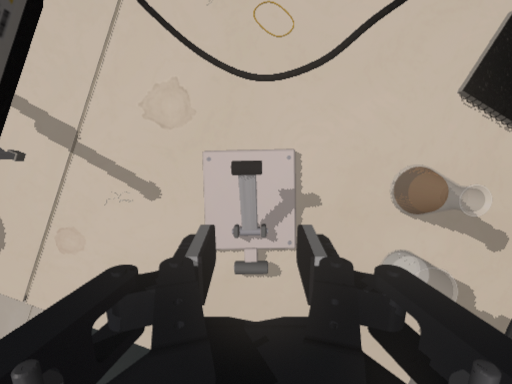

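```bash
python3 - <<'E'
from h import *
w=shot('wrist');s=shot('scene')
bar=atz(w,251,267,11);print('bar',bar,world(w,251,268))
print('foot',world(w,247,168),world(w,243,169),'hinge',world(w,250,231),'bench/board',world(w,220,200),world(w,280,200),world(w,220,240),world(w,320,150))
cs=[atz(w,*c,10) for c in((204,152),(294,150),(295,249),(205,250))];print(np.round(cs,1))
c=(sum(cs))/4;print(c,bar-c)
yaw=np.arctan2(*((cs[0]+cs[1]-cs[2]-cs[3])[1::-1]));print(yaw, np.arctan2(*((c-bar)[1::-1])))
a=s['color'][140:240,230:330,::-1];cv2.imwrite('pics/c6.png',cv2.resize(a,(500,500),interpolation=2))
b=bar;print(rel([b[0],b[1],60],Ro.from_euler('xyz',[np.pi,0,.37])))
E
```

```text
bar [ 506.58109963 -199.07480856   11.        ] [ 507.39321247 -198.99811953   16.42221345]
foot [ 618.05244159 -155.75048136   64.53698256] [ 615.67792255 -152.31339709   62.60035653] hinge [ 547.18894919 -182.69852326   10.08692194] bench/board [ 569.4459905  -136.58643804    9.47789742] [ 594.36463702 -202.84276215    9.40915666] [ 524.18176601 -152.94753796   10.03994574] [ 666.0784289  -227.08189611   -1.63382308]
[[ 615.9 -100.1   10. ]
 [ 654.4 -197.1   10. ]
 [ 545.7 -240.5   10. ]
 [ 506.2 -140.2   10. ]]
[ 580.56390942 -169.49060394   10.        ] [-73.98280979 -29.58420462   1.        ]
0.36489647731115876 0.3804024426010279
(array([-3.52, -0.3 ,  3.04]), array([-0.21, -1.59, -0.16]))
```

```bash
python3 - <<'E'
from h import *
R=Ro.from_euler('xyz',[np.pi,-.2,.372]);T=np.array([628.2,-151.1,11.5])
print(rel(T,R),rel(T-70*R.apply([0,0,1]),R))
E
```

```text
(array([ 0.5 , -0.35,  5.36]), array([-0.19,  0.32, -0.2 ])) (array([ 0.43, -0.4 ,  3.03]), array([-0.19,  0.32, -0.2 ]))
```

```bash
python3 -m crank '[[[0.22,-0.2,0.7,-0.1,0.16,-0.1],[0.21,-0.2,0.7,-0.1,0.16,-0.1],[0,0,0.7,0,0,0],[0,0,0.7,0,0,0],[0,0,0.2,0,0,0],[0,0,0,0,0,0]]]' -0.2
python3 - <<'E'
from h import *
R=Ro.from_euler('xyz',[np.pi,-.2,.372]);T=np.array([628.2,-151.1,11.5])
print(rel(T,R))
w=shot('wrist','w7.png')
E
```

```text
clock: 13.37
eef_pos: [611.8, -161.8, 75.5]
tool_rot: [-3.139, -0.201, 0.358]
force: [-0.2, -0.3, 0.6]
width: 51.3
(array([ 0.2 , -0.14,  2.22]), array([ 0.  , -0.01, -0.13]))
```

View pics/w7.png

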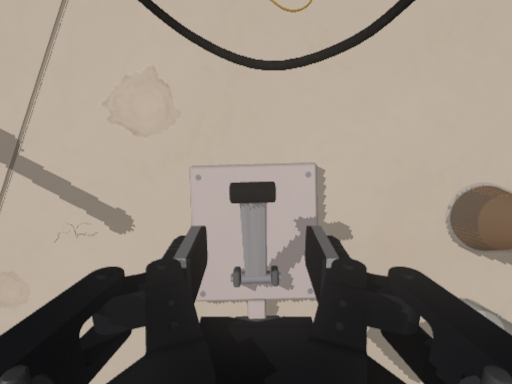

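```bash
python3 - <<'E'
from h import *
w=shot('wrist')
m=[world(w,c,r) for c in(240,247,253,260,266) for r in(186,190,194,198)];print(np.round(m,0)[:4],np.mean(m,axis=0))
z=np.median(np.array(m)[:,2]);f=atz(w,253,192,z);print('foot',f)
R=Ro.from_euler('xyz',[np.pi,-.2,.372]);F=f+[0,0,-5];T=F+46*R.apply([0,0,1]);print(T,rel(T,R))
print(atz(w,256,277,24))
E
```

```text
[[ 626. -144.   72.]
 [ 624. -145.   72.]
 [ 622. -146.   73.]
 [ 619. -146.   71.]] [ 625.58840459 -153.14234289   71.51801078]
foot [ 625.55426303 -153.01863778   71.58492231]
[ 634.06797963 -149.69687651   21.50185973] (array([ 0.43, -0.15,  1.98]), array([ 0.02, -0.02, -0.13]))
[ 557.25174662 -180.50581539   24.        ]
```

```bash
python3 -m crank '[[[0.2,-0.1,0.3,0,0,-0.12],[0.2,-0.05,0.4,0,0,0],[0,0,0.5,0,0,0],[0,0,0.5,0,0,0],[0,0,0.25,0,0,0],[0,0,0,0,0,0]]]' -0.2
python3 -m crank '[[[0,0,0,0,0,0],[0,0,0,0,0,0],[0,0,0,0,0,0],[0,0,0,0,0,0],[0,0,0,0,0,0]]]' 1
python3 -m crank '[[[0.066,0,-0.155,0,0.5,0],[0.033,0,-0.08,0,0.25,0],[0,0,0,0,0,0]]]'
```

```text
clock: 13.97
eef_pos: [640.5, -149.8, 24.0]
tool_rot: [3.133, -0.212, 0.373]
force: [-0.6, -0.5, -0.4]
width: 51.1
clock: 14.38
eef_pos: [640.6, -149.3, 25.0]
tool_rot: [3.133, -0.212, 0.374]
force: [-1.1, 0.2, -1.9]
width: 28.4
clock: 14.63
eef_pos: [642.4, -147.9, 33.2]
tool_rot: [3.13, -0.293, 0.378]
force: [1.3, 0.6, -3.3]
width: 28.2
```

```bash
python3 - <<'E'
from h import *
w=shot('wrist','w8.png');d=w['depth'];K=w['camera_matrix']
v,u=np.mgrid[0:384:2,0:512:2];P=(np.stack([u,v,np.ones_like(u)],-1)@np.linalg.inv(K).T)*d[::2,::2,None]
X=(P.reshape(-1,3)-w['t'])@w['R'];X=X[d[::2,::2].ravel()>0]
C=np.array([581.5,-169.5]);e=np.array([.932,.362]);n=np.array([-.362,.932])
a=(X[:,:2]-C)@e;b=(X[:,:2]-C)@n
for lo,hi in((40,50),(50,58),(58,66)):
  for s in(-1,1):
    k=(a>lo)&(a<hi)&(s*b>28)&(s*b<50)&(X[:,2]<60);print(lo,s,k.sum(),np.median(X[k,2]) if k.any() else None)
k=(abs(b)<12)&(a>20)&(a<70)&(X[:,2]>60);print('foot zmax',k.sum(),np.percentile(X[k,2],[50,90]) if k.any() else 0)
E
```

```text
40 -1 31 9.926393353460087
40 1 34 10.035681032998523
50 -1 63 10.036709869521856
50 1 66 10.10223097819492
58 -1 74 10.008105524537264
58 1 92 9.826197654129384
foot zmax 2516 [148.28430078 162.67252814]
```

View pics/w8.png

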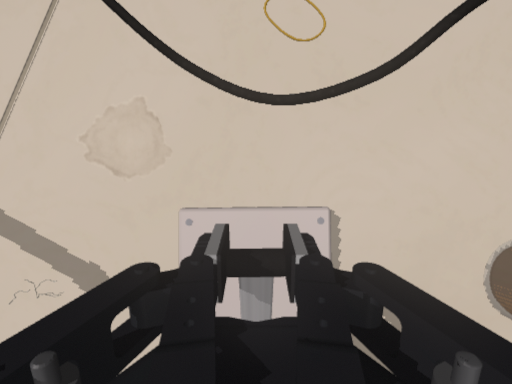

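```bash
cat > b.py <<'E'
from h import *
w=shot('wrist');d=w['depth'];K=w['camera_matrix']
v,u=np.mgrid[0:384:2,0:512:2];P=(np.stack([u,v,np.ones_like(u)],-1)@np.linalg.inv(K).T)*d[::2,::2,None]
X=(P.reshape(-1,3)-w['t'])@w['R'];X=X[d[::2,::2].ravel()>0]
C=np.array([581.5,-169.5]);e=np.array([.932,.362]);n=np.array([-.362,.932])
a=(X[:,:2]-C)@e;b=(X[:,:2]-C)@n
for s in(-1,1):
    k=(a>40)&(a<58)&(s*b>28)&(s*b<50)&(X[:,2]<60);print(s,k.sum(),np.median(X[k,2]))
print('foot',[world(w,c,r).round(0).tolist() for c in(245,268) for r in(254,260,266)])
E
python3 b.py
python3 -m crank '[[[0,0,-0.1,0,0.3,0],[0,0,0,0,0,0]]]'; python3 b.py
```

```text
-1 94 9.947703525912527
1 99 9.881314799450132
foot [[626.0, -146.0, 77.0], [624.0, -147.0, 79.0], [622.0, -148.0, 81.0], [631.0, -156.0, 78.0], [628.0, -157.0, 78.0], [626.0, -158.0, 80.0]]
clock: 14.9
eef_pos: [642.8, -147.9, 35.7]
tool_rot: [3.129, -0.323, 0.381]
force: [-1.4, -1.3, -4.0]
width: 27.7
-1 83 11.990002176390488
1 86 11.649736706434684
foot [[626.0, -147.0, 80.0], [623.0, -148.0, 82.0], [620.0, -149.0, 81.0], [630.0, -157.0, 80.0], [627.0, -158.0, 81.0], [624.0, -159.0, 81.0]]
```

```bash
python3 -m crank '[[[0,0,0,0,0,0],[0,0,0,0,0,0],[0,0,0,0,0,0],[0,0,0,0,0,0],[0,0,-0.4,0,0,0],[0,0,-0.8,0,0,0],[-0.5,0,-0.9,0,-0.6,0],[-0.8,0,-0.9,0,-0.6,0],[-0.8,0,-0.5,0,-0.6,0],[-0.8,0,0,0,-0.6,0],[-0.5,0,0,0,-0.6,0],[0,0,0,0,0,0]]]' -0.2
python3 - <<'E'
from h import *
w=shot('wrist','w9.png')
print([(q,np.round(r['extent']),r['conf']) for q in('chart_bar','leg_foot','chart_hinge') for r in ctrl.search_frame(q,w)[:1]])
E
```

```text
clock: 15.95
eef_pos: [520.2, -194.6, 129.0]
tool_rot: [3.128, 0.001, 0.376]
force: [1.1, -0.6, -0.5]
width: 51.3
[('chart_bar', array([253., 108., 117., 161.]), 0.58), ('chart_hinge', array([255., 108., 117., 165.]), 0.93)]
```

View pics/w9.png

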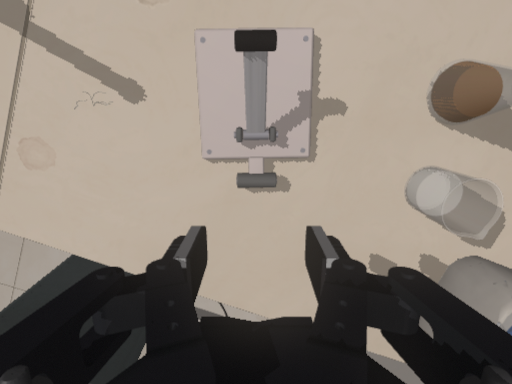

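```bash
python3 - <<'E'
from h import *
w=shot('wrist')
m=[world(w,c,180) for c in(245,250,262,268)];print(np.round(m,1))
bar=atz(w,256.5,180,14);h=atz(w,256,135,24);print('bar',bar,'hinge',h,'foot',world(w,255.5,40))
cs=[atz(w,*c,10) for c in((195,30),(313,29),(310,157),(203,158))];c=sum(cs)/4;print(np.round(cs,1),c)
x=cs[0]+cs[1]-cs[2]-cs[3];yaw=np.arctan2(x[1],x[0]);print(yaw,np.linalg.norm(bar-c))
R=Ro.from_euler('xyz',[np.pi,0,.372])
for z in(30,-38):print(rel([bar[0],bar[1],z],R))
E
```

```text
[[ 515.7 -183.8   18.1]
 [ 517.5 -188.5   17.8]
 [ 521.7 -199.7   17. ]
 [ 523.9 -205.4   16.9]]
bar [ 519.05559976 -194.89098789   14.        ] hinge [ 561.31683077 -177.57224829   24.        ] foot [ 625.74270502 -151.12933869   77.15423802]
[[ 627.1  -92.7   10. ]
 [ 667.2 -191.5   10. ]
 [ 560.  -236.8   10. ]
 [ 519.8 -136.9   10. ]] [ 593.49809894 -164.47544979   10.        ]
0.39505164951523875 80.5157788404016
(array([-0.05, -0.03,  3.25]), array([ 0.11, -0.01,  0.03]))
(array([-0.05, -0.06,  5.52]), array([ 0.11, -0.01,  0.03]))
```

```bash
python3 -m crank '[[[-0.05,-0.04,0.8,0.11,0,0.03],[0,0,0.8,0,0,0],[0,0,0.8,0,0,0],[0,0,0.8,0,0,0],[0,0,0.8,0,0,0],[0,0,0.4,0,0,0],[0,0,0.2,0,0,0],[0,0,0,0,0,0],[0,0,0,0,0,0]]]' -0.4
python3 - <<'E'
from h import *
w=shot('wrist','w10.png');d=w['depth']
print(rel([519.1,-194.9,-38],Ro.from_euler('xyz',[np.pi,0,.378])))
for r in range(150,262,8):print(r,[(c,world(w,c,r).round(0).tolist()) for c in(182,190,256,322,330)])
E
```

```text
clock: 16.95
eef_pos: [521.7, -194.7, -16.1]
tool_rot: [-3.139, -0.012, 0.365]
force: [-0.2, 0.9, 0.7]
width: 59.7
(array([-0.09, -0.03,  0.74]), array([-0.02, -0.12, -0.12]))
150 [(182, [551.0, -142.0, 10.0]), (190, [552.0, -145.0, 10.0]), (256, [566.0, -176.0, 25.0]), (322, [576.0, -208.0, 10.0]), (330, [578.0, -212.0, 9.0])]
158 [(182, [547.0, -143.0, 10.0]), (190, [548.0, -147.0, 9.0]), (256, [562.0, -178.0, 24.0]), (322, [572.0, -210.0, 9.0]), (330, [574.0, -213.0, 10.0])]
166 [(182, [543.0, -144.0, 10.0]), (190, [544.0, -148.0, 9.0]), (256, [558.0, -179.0, 21.0]), (322, [569.0, -211.0, 10.0]), (330, [570.0, -215.0, 9.0])]
174 [(182, [539.0, -145.0, 10.0]), (190, [540.0, -149.0, 9.0]), (256, [553.0, -181.0, 10.0]), (322, [565.0, -214.0, 8.0]), (330, [566.0, -217.0, 11.0])]
182 [(182, [535.0, -147.0, 10.0]), (190, [580.0, -171.0, 159.0]), (256, [549.0, -183.0, 10.0]), (322, [561.0, -215.0, 10.0]), (330, [562.0, -219.0, 10.0])]
190 [(182, [531.0, -148.0, 10.0]), (190, [532.0, -152.0, 9.0]), (256, [545.0, -184.0, 10.0]), (322, [557.0, -217.0, 9.0]), (330, [558.0, -221.0, 10.0])]
19
[... 530 characters left out ...]
8.0, -190.0, 12.0]), (322, [538.0, -228.0, -1.0]), (330, [540.0, -232.0, 1.0])]
230 [(182, [580.0, -171.0, 159.0]), (190, [519.0, -160.0, 29.0]), (256, [524.0, -192.0, 12.0]), (322, [542.0, -219.0, 29.0]), (330, [543.0, -222.0, 29.0])]
238 [(182, [519.0, -159.0, 38.0]), (190, [519.0, -162.0, 35.0]), (256, [521.0, -193.0, 15.0]), (322, [541.0, -218.0, 36.0]), (330, [543.0, -220.0, 39.0])]
246 [(182, [519.0, -161.0, 46.0]), (190, [516.0, -163.0, 36.0]), (256, [518.0, -194.0, 18.0]), (322, [538.0, -219.0, 38.0]), (330, [542.0, -218.0, 46.0])]
254 [(182, [519.0, -162.0, 51.0]), (190, [512.0, -164.0, 37.0]), (256, [513.0, -196.0, 15.0]), (322, [535.0, -220.0, 39.0]), (330, [540.0, -218.0, 52.0])]
```

```bash
python3 -m crank '[[[-0.1,-0.02,0.35,0,-0.12,-0.12],[0,0,0.3,0,0,0],[0,0,0,0,0,0]]]'
python3 -m crank '[[[0,0,0,0,0,0],[0,0,0,0,0,0],[0,0,0,0,0,0],[0,0,0,0,0,0],[0,0,0,0,0,0]]]' 1
```

```text
clock: 17.25
eef_pos: [521.0, -196.2, -34.3]
tool_rot: [3.14, -0.003, 0.38]
force: [0.1, 0.6, 0.6]
width: 59.9
clock: 17.67
eef_pos: [522.2, -196.2, -31.2]
tool_rot: [3.139, -0.006, 0.38]
force: [-1.4, -0.1, -1.6]
width: 38.1
```

```bash
python3 -m crank '[[[0.05,0,-0.4,0,0,0],[0.08,0,-0.4,0,0,0],[0.11,0,-0.4,0,0,0],[0.15,0,-0.37,0,0,0],[0.18,0,-0.37,0,0,0],[0.21,0,-0.37,0,0,0],[0,0,0,0,0,0]]]'
python3 - <<'E'
from h import *
s=ctrl.read_state();d=s['eef_pos']-[522.2,-196.2,-31.2];e=np.array([np.cos(.378),np.sin(.378)]);print('away',d[:2]@e,'lat',d[:2]@[-e[1],e[0]],'up',d[2],s['qpos'])
E
```

```text
clock: 18.25
eef_pos: [544.5, -186.5, 38.8]
tool_rot: [3.14, -0.005, 0.379]
force: [-0.1, -0.2, -2.2]
width: 38.1
away 24.343883725548977 lat 0.7468494285999885 up 69.96560724319444 [ 0.01064907  0.7897741   0.43646326  1.87161658 -0.5641982   0.59978602
 -0.38405332]
```

```bash
python3 -m crank '[[[0.24,0,-0.33,0,0,0],[0.27,0,-0.31,0,0,0],[0.3,0,-0.29,0,0,0],[0.32,0,-0.26,0,0,0],[0.34,0,-0.23,0,0,0],[0.36,0,-0.2,0,0,0],[0,0,0,0,0,0]]]'
python3 - <<'E'
from h import *
s=ctrl.read_state();d=s['eef_pos']-[522.2,-196.2,-31.2];e=np.array([np.cos(.378),np.sin(.378)]);print('away',d[:2]@e,'lat',d[:2]@[-e[1],e[0]],'up',d[2],s['qpos'])
E
python3 -m crank '[[[0.37,0,-0.17,0,0,0],[0.39,0,-0.13,0,0,0],[0.4,0,-0.1,0,0,0],[0.4,0,-0.04,0,0,0],[0.4,0,-0.02,0,0,0],[0,0,0,0,0,0],[0,0,0,0,0,0]]]'
python3 - <<'E'
from h import *
s=ctrl.read_state();d=s['eef_pos']-[522.2,-196.2,-31.2];e=np.array([np.cos(.378),np.sin(.378)]);print('away',d[:2]@e,'lat',d[:2]@[-e[1],e[0]],'up',d[2])
p=shot('scene','s11.png')
E
```

```text
clock: 18.83
eef_pos: [591.7, -166.4, 84.8]
tool_rot: [-3.14, 0.003, 0.377]
force: [-2.0, -0.4, 2.9]
width: 38.5
away 75.57877957720227 lat 2.093085948692714 up 116.0007672434626 [-0.07507723  0.77801088  0.51073107  1.72889865 -0.51132404  0.77414485
 -0.50655155]
clock: 19.42
eef_pos: [643.6, -145.0, 99.6]
tool_rot: [-3.135, 0.007, 0.376]
force: [-1.3, 0.4, 3.5]
width: 38.4
away 131.71849508481907 lat 2.827074519322622 up 130.80673709799055
```

```bash
python3 -m crank '[[[0.35,0,-0.05,0,0,0],[0.33,0,-0.02,0,0,0],[0.3,0,0.01,0,0,0],[0.3,0,0.02,0,0,0],[0.25,0,0.03,0,0,0],[0,0,0,0,0,0],[0,0,0,0,0,0]]]'
python3 - <<'E'
from h import *
s=ctrl.read_state();d=s['eef_pos']-[522.2,-196.2,-31.2];e=np.array([np.cos(.378),np.sin(.378)]);print('away',d[:2]@e,'lat',d[:2]@[-e[1],e[0]],'up',d[2])
p=shot('scene','s12.png')
for q in('chart_centre','leg_foot','chart_bar'): print(q,[(np.round(r['extent']),r['conf']) for r in ctrl.search_frame(q,p)[:1]])
d=p['depth'];K=p['camera_matrix'];v,u=np.mgrid[0:384,0:512];P=(np.stack([u,v,np.ones_like(u)],-1)@np.linalg.inv(K).T)*d[...,None]
X=((P.reshape(-1,3)-p['t'])@p['R']);a=X[:,:2]@e;b=X[:,:2]@[-e[1],e[0]]
np.save('x.npy',X)
# bar now
B=s['eef_pos'];ab=B[:2]@e;bb=B[:2]@[-e[1],e[0]]
for z in range(5,125,10):
    for side in(-1,1):
        k=(abs(X[:,2]-z)<5)&(side*(b-bb)>20)&(side*(b-bb)<50)&(abs(a-ab)<90)
        print(z,side,k.sum(),(np.median(a[k])-ab).round(1) if k.any() else None,end=' | ')
    print()
E
```

```text
clock: 20.05
eef_pos: [684.5, -128.2, 95.5]
tool_rot: [-3.131, 0.013, 0.372]
force: [-0.5, 1.1, 2.7]
width: 38.2
away 175.92652197676895 lat 3.2528897115709086 up 126.74111579773125
chart_centre [(array([286., 164.,  42.,  49.]), 0.69)]
leg_foot [(array([357., 192.,  25.,  34.]), 0.31)]
chart_bar [(array([288., 163.,  41.,  51.]), 0.93)]
5 -1 93 -56.2 | 5 1 95 -60.4 | 
15 -1 33 -42.1 | 15 1 31 -43.8 | 
25 -1 31 -40.6 | 25 1 29 -41.5 | 
35 -1 35 -37.9 | 35 1 35 -40.0 | 
45 -1 33 -34.8 | 45 1 41 -36.2 | 
55 -1 35 -33.6 | 55 1 31 -33.4 | 
65 -1 38 -30.7 | 65 1 35 -31.1 | 
75 -1 33 -29.4 | 75 1 35 -29.0 | 
85 -1 36 -25.9 | 85 1 35 -26.3 | 
95 -1 39 -22.6 | 95 1 34 -24.1 | 
105 -1 36 -21.4 | 105 1 39 -21.8 | 
115 -1 44 -17.3 | 115 1 46 -18.4 |
```

```bash
python3 -m crank '[[[0.12,0,0.02,0,0,0],[0.06,0,0,0,0,0],[0,0,0,0,0,0]]]'
cat > l.py <<'E'
from h import *
s=ctrl.read_state();e=np.array([np.cos(.378),np.sin(.378)])
p=shot('scene','s13.png')
d=p['depth'];K=p['camera_matrix'];v,u=np.mgrid[0:384,0:512];P=(np.stack([u,v,np.ones_like(u)],-1)@np.linalg.inv(K).T)*d[...,None]
X=((P.reshape(-1,3)-p['t'])@p['R']);a=X[:,:2]@e;b=X[:,:2]@[-e[1],e[0]]
ab,bb=np.array([684.5,-128.2])@e,np.array([684.5,-128.2])@[-e[1],e[0]]
k=(X[:,2]>15)&(X[:,2]<112)&(abs(b-bb)>18)&(abs(b-bb)<50)&(abs(a-ab+30)<30)
for _ in range(3):
    c=np.linalg.lstsq(np.c_[X[k,2],b[k],np.ones(k.sum())],a[k],rcond=None)[0]
    k&=abs(a-(c[0]*X[:,2]+c[1]*b+c[2]))<5
print('lean',np.degrees(np.arctan(c[0])),'yaw slope',c[1],k.sum(),'front bottom a-ab',c[2]+c[1]*bb-ab)
E
python3 l.py
```

```text
clock: 20.5
eef_pos: [687.5, -127.3, 94.8]
tool_rot: [-3.13, 0.015, 0.37]
force: [0.5, 0.9, 2.2]
width: 38.8
lean 14.836554577082747 yaw slope -0.0025818488466808898 702 front bottom a-ab -46.64256664934885
```

```bash
python3 -m crank '[[[0.1,0,0.01,0,0,0],[0,0,0,0,0,0],[0,0,0,0,0,0]]]'; python3 l.py
python3 -m crank '[[[0,0,0,0,0,0],[0,0,0,0,0,0],[0,0,0,0,0,0],[0,0,0,0,0,0],[0,0,0,0,0,0]]]' -0.4; python3 l.py
```

```text
clock: 20.8
eef_pos: [689.2, -127.0, 94.4]
tool_rot: [-3.13, 0.017, 0.369]
force: [-0.1, 1.1, 1.4]
width: 38.4
lean 16.07389895864919 yaw slope -0.008872907403252084 713 front bottom a-ab -47.51477431483386
clock: 21.27
eef_pos: [689.0, -127.2, 94.0]
tool_rot: [-3.13, 0.018, 0.368]
force: [-0.1, 0.4, 0.1]
width: 59.7
lean 15.759732360977768 yaw slope 0.006071716828603524 716 front bottom a-ab -46.689210416888045
```

Standing at about 16° with the fingers off. I'll retract straight up, then take a last look.

```bash
python3 -m crank '[[[0,0,-0.3,0,0,0],[0,0,-0.5,0,0,0],[0,0,-0.7,0,0,0],[0,0,-0.8,0,0,0],[0,0,-0.8,0,0,0],[-0.5,0,-0.6,0,0,0],[-0.8,0,0,0,0,0],[-0.8,0,0,0,0,0],[-0.8,0,0,0,0,0],[-0.8,0,0,0,0,0],[0,0,0,0,0,0],[0,0,0,0,0,0]]]'; python3 l.py
python3 - <<'E'
from h import *
w=shot('wrist');s=cv2.imread('pics/s13.png')[110:210,240:340]
cv2.imwrite('pics/end.png',np.hstack([cv2.resize(w['color'][:,:,::-1],(400,300)),cv2.resize(s,(300,300),interpolation=2)]))
t=shot('scene')
for q,ref in(('flask_mid',(656,-347)),('beaker_mid',(553,-382)),('dish_mid',(414,158))):
  for r in ctrl.search_frame(q,t)[:1]:print(q,np.round(r['extent']),ref)
E
```

```text
clock: 22.32
eef_pos: [585.8, -169.9, 220.0]
tool_rot: [-3.135, 0.011, 0.37]
force: [-0.3, -0.3, 0.4]
width: 59.5
lean 15.683548350227142 yaw slope 0.0028452530308897828 701 front bottom a-ab -46.54467726893927
flask_mid [358. 191.  20.  34.] (656, -347)
beaker_mid [359. 222.  25.  33.] (553, -382)
```

View pics/end.png

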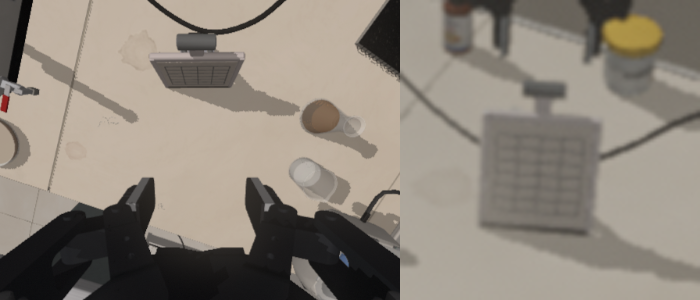

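```bash
python3 -c "
from cell import ctrl
print(ctrl.finish_job())"
```

```text
the job is handed in; nothing more can be done
None
```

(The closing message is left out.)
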